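# Find the full sugar tin by its weight and hold it up

## Robot

A 6-joint arm with a two-finger parallel gripper is mounted at the origin on the work surface. World frame = base frame: x ahead of the robot, y to its left, z up, the work surface at z = 0. Lengths are in m, angles in degrees, forces in N, time in s.
With the tool pointing down it reaches from about 0.3 to 1 m from the base axis. Payload 5.1 kg.
Tool frame: the origin (TCP) lies on the centre line of the jaws, within the pads' length; the fingertips stand ctrl.nose_length ahead of it and the grasp point (between the pads) lies 11 mm behind it (ctrl.nose_length is the distance from the TCP to the fingertips, in m); z points along the fingers, x is the direction in which the jaws open and shut, and the axes are right-handed (so a half turn about z gives the same grasp; the last joint's range is limited). The gripper opens to 95 mm and grips with 3 to 60 N. Pads are 20 mm wide; open, the fingers measure 119 mm over their backs; the gripper's body (75 mm by 180 mm) begins 59 mm behind the grasp point.
Start: joints at [-70.336, 7.093, 94.555, -0, 78.352, -4.733], TCP at [0.268, -0.592, 0.223] pointing down, gripper open.
Joint ranges: [-149.61, 149.61], [-58.7, 133.49], [1.44, 155.28], [-77.14, 257.14], [18.33, 153.61], [-166.67, 166.67]. Speed limits (degrees/s): [147.25, 147.25, 180, 180, 180, 180].

## Interface

Orientations are given as a 3x3 rotation matrix whose columns are the frame's x, y, z axes.
In Python, from rig import ctrl gives the robot as it stands.
- The arm moves only by the tool play_rows, never from a script. Its argument "commands" is a list of rows, each an object with "dp": the shift along the tool's x, y, z in cm, a list of three; "delta_rot": the turn, a rotation vector about the tool's x, y, z in degrees, a list of three; "gripper": the closure, from 0 (fully open) to 1 (shut). In form: [{"dp": [x, y, z], "delta_rot": [wx, wy, wz], "gripper": gripper}, ...]. A call has 1 to 12 rows; each row is the pose to reach, as a shift and turn from the pose commanded when the call began, along the tool's axes at that moment; what a row does not reach only later rows make up. A row lasts 1/10 s, in which the tool goes at most 50 mm and 8.59 degrees, less where a joint would pass 70% of its speed; a pose out of reach is approached as far as the arm can. A call with a gripper value outside its range is refused whole. The fingers move at their own pace and stop on an object; "squeeze" is the grip in N (left out, the last holds). Time passes only in rows, so rows that repeat a pose let the fingers close. It gives the time, the measured TCP pose, the force and the opening at its end, in the units of the state.
- ctrl.sense(): the state, without advancing time (a new reading comes with each control period).
- ctrl.capture(name): name is "scene" or "top" or "wrist"; returns a dict with "color" (400x640x3 uint8, red, green, blue), "range_z" (400x640 float32, m along the optical axis (not along the pixel's ray), 0 where there is no reading), "fx", "fy", "cx", "cy" (pixels), "dist_coeffs" ([k1, k2, p1, p2, k3] as OpenCV has them; the pictures are not rectified), "origin" and "orientation" of the camera in the world. Camera axes: x right, y down, z forward; pixel columns grow to the right and rows downward; lengths in m; the calibration is good to about 2 mm. A picture is of the moment at which its call begins.
- ctrl.close_job(): hands the job in, once; it reports no verdict.
The state is a dict: "t": time; "q": joint angles; "joint_velocities": joint speeds; "effort": joint torques, N m; "ee_pos": TCP position; "orientation": TCP orientation; "force": force on the tool from outside, world axes, zero at the start; "ft_torque": the same for the moment, N m; "opening": opening from 0.0 (shut) to 1.0 (fully open).
Only numpy, scipy, OpenCV 4.12 (cv2) and the standard library are available. Lean on these libraries where they do the work, as an engineer would, in place of code of your own. Each camera call takes 0.05 s, during which the arm holds its last target.

## Task

Three identical closed sugar tins stand on the teak shelf and only one of them is still full: going along the row from the robot's left to its right, lift each tin clear of the shelf in turn to feel its weight and set it back upright where it stood, without dropping it. Then hold the heaviest tin up, upright and still, at least 10 cm above the shelf so that it can be seen, with the other two standing back in their places; the jars, box, bowl, spoon and strainer are left alone. The job finishes while the robot is holding that tin up: do not put it down or let go of it (if the last tin turns out to be the heaviest, it may simply be kept in the grip and raised).

Things in the scene. Friction and masses are not known exactly. Their poses are not given: they have to be found in the camera images.
- shelf: low teak shelf on the counter, 180 mm deep (its x) by 940 mm long (its y), upper face 70 mm above the counter; fixed. Origin at the centre of its underside. Its length runs across in front of the robot, turned by up to 0.1 rad
- tin_left: leftmost (largest y) of the three identical sugar tins: plain closed steel cylinder, 62 mm in diameter (63.6 mm over thin beads at foot and rim), 118 mm high, press-in lid set into the rim that stays shut; smooth sides, may be gripped anywhere, contents low inside and unseen. Origin at the centre of its underside, z up along its axis; it stands with its origin 70 mm above the counter
- tin_middle: middle tin, outwardly the same as tin_left, same origin and axes. Whole tins weigh between 0.13 and 0.52 kg; the heaviest is at least 0.14 kg heavier than each of the others, and which one it is changes from start to start
- tin_right: rightmost (smallest y) tin, outwardly the same as tin_left, same origin and axes. Left and right are the robot's own, looking along +x; the tins stand about 250 mm apart along the shelf with a jar or box between neighbours, 30 mm or more from the sides of each
- jar_1: glass jar with a purple screw lid, 50 mm in diameter, 80 mm high, on the shelf between two tins or near its right end; origin at the centre of its underside. To be left alone
- jar_2: a jar like jar_1, also on the shelf. To be left alone
- jar_3: a jar like jar_1, on the counter beyond the shelf. To be left alone
- acrylic_box: clear acrylic box with a closed flip-top lid, 60 x 60 mm, 75 mm high, on the shelf between two tins or near its right end; origin at the centre of its underside. To be left alone
- sugar_bowl: white ceramic sugar bowl with a closed hinged lid, 90 mm in diameter (120 mm along its y over the handles), 97 mm high to the lid's knob, at the shelf's left end; origin at the centre of its underside. To be left alone
- spoon: bamboo feeding spoon, 155 mm long (along its x), 32 mm wide, 9 mm high, lying at the shelf's right end; origin underneath, near mid-length. To be left alone
- strainer: round steel tea strainer, 73 mm in diameter, 34 mm high, with a handle reaching 125 mm to its +y, on the counter beyond the shelf; origin at the centre of its underside. To be left alone
Not all that is in view belongs to the job. Leave any green look-alike of the tin_right alone.

How it is judged (in metres and radians):
On the way, in this order (a step that is already met when the one before it is completed fails the run):
1. the left tin is lifted clear of the shelf in the gripper, the other two standing (height (world z) of tin_left above 0.082 m and contact force between tin_left and the fingers above 1 N and contact force between tin_left and shelf below 0.05 N and height (world z) of tin_middle between 0.062 and 0.078 m and angle between each of tin_middle, tin_right's own z axis and vertical below 0.12 rad and contact force between each of tin_middle, tin_right and shelf above 0.4 N and height (world z) of tin_right between 0.062 and 0.078 m), for 0.2 s.
2. the middle tin is lifted clear of the shelf in the gripper, the other two standing (height (world z) of tin_middle above 0.082 m and contact force between tin_middle and the fingers above 1 N and contact force between tin_middle and shelf below 0.05 N and height (world z) of tin_left between 0.062 and 0.078 m and angle between each of tin_left, tin_right's own z axis and vertical below 0.12 rad and contact force between each of tin_left, tin_right and shelf above 0.4 N and height (world z) of tin_right between 0.062 and 0.078 m), for 0.2 s.
3. the right tin is lifted clear of the shelf in the gripper, the other two standing (height (world z) of tin_right above 0.082 m and contact force between tin_right and the fingers above 1 N and contact force between tin_right and shelf below 0.05 N and height (world z) of tin_left between 0.062 and 0.078 m and angle between each of tin_left, tin_middle's own z axis and vertical below 0.12 rad and contact force between each of tin_left, tin_middle and shelf above 0.4 N and height (world z) of tin_middle between 0.062 and 0.078 m), for 0.2 s.
At the end, for the whole second after the job is handed in: the heaviest tin is held by the fingers alone, underside at least 90 mm above the shelf, within 17 degrees of upright, still; the other two (each weighing under 3.5 N on the shelf) stand upright on it within 50 mm of their starts, untouched (((height (world z) of tin_left above 0.16 m and contact force between tin_left and the fingers above 1 N and contact force between tin_left and shelf below 0.05 N and angle between tin_left's own z axis and vertical below 0.3 rad and linear speed of tin_left below 0.04 m/s and height (world z) of tin_middle between 0.062 and 0.078 m and angle between each of tin_middle, tin_right's own z axis and vertical below 0.12 rad and contact force between tin_middle and shelf between 0.4 and 3.5 N and distance of each of tin_middle, tin_right from where it was at the start of the episode below 0.05 m and linear speed of each of tin_middle, tin_right below 0.03 m/s and contact force between each of tin_middle, tin_right and the fingers below 0.1 N and contact force between each of tin_middle, tin_right and tin_left below 0.1 N and height (world z) of tin_right between 0.062 and 0.078 m and contact force between tin_right and shelf between 0.4 and 3.5 N) or (height (world z) of tin_middle above 0.16 m and contact force between tin_middle and the fingers above 1 N and contact force between tin_middle and shelf below 0.05 N and angle between tin_middle's own z axis and vertical below 0.3 rad and linear speed of tin_middle below 0.04 m/s and height (world z) of tin_left between 0.062 and 0.078 m and angle between each of tin_left, tin_right's own z axis and vertical below 0.12 rad and contact force between tin_left and shelf between 0.4 and 3.5 N and distance of each of tin_left, tin_right from where it was at the start of the episode below 0.05 m and linear speed of each of tin_left, tin_right below 0.03 m/s and contact force between each of tin_left, tin_right and the fingers below 0.1 N and contact force between each of tin_left, tin_right and tin_middle below 0.1 N and height (world z) of tin_right between 0.062 and 0.078 m and contact force between tin_right and shelf between 0.4 and 3.5 N) or (height (world z) of tin_right above 0.16 m and contact force between tin_right and the fingers above 1 N and contact force between tin_right and shelf below 0.05 N and angle between tin_right's own z axis and vertical below 0.3 rad and linear speed of tin_right below 0.04 m/s and height (world z) of tin_left between 0.062 and 0.078 m and angle between each of tin_left, tin_middle's own z axis and vertical below 0.12 rad and contact force between tin_left and shelf between 0.4 and 3.5 N and distance of each of tin_left, tin_middle from where it was at the start of the episode below 0.05 m and linear speed of each of tin_left, tin_middle below 0.03 m/s and contact force between each of tin_left, tin_middle and the fingers below 0.1 N and contact force between each of tin_left, tin_middle and tin_right below 0.1 N and height (world z) of tin_middle between 0.062 and 0.078 m and contact force between tin_middle and shelf between 0.4 and 3.5 N))); the arm keeps its last pose, push and grip.
It fails at once if a bystander (jar, acrylic box, sugar bowl, spoon, strainer) is pushed more than 30 mm or tipped over (distance of any of jar_1, jar_2, jar_3, acrylic_box, sugar_bowl, spoon, strainer from where it was at the start of the episode above 0.03 m or angle between any of jar_1, jar_2, jar_3, acrylic_box, sugar_bowl, spoon, strainer's own z axis and vertical above 0.5 rad).
It fails at once if a tin is tipped over (leaning more than 40 degrees) (angle between any of tin_left, tin_middle, tin_right's own z axis and vertical above 0.7 rad).
It fails at once if a tin is let go of or dropped from more than 25 mm above the shelf ((height (world z) of tin_left above 0.095 m and contact force between tin_left and the fingers below 0.05 N) or (height (world z) of tin_middle above 0.095 m and contact force between tin_middle and the fingers below 0.05 N) or (height (world z) of tin_right above 0.095 m and contact force between tin_right and the fingers below 0.05 N)).
It fails at once if a tin falls off the shelf (height (world z) of any of tin_left, tin_middle, tin_right below 0.05 m).
It also fails if it takes over 72 s, if anything falls off the work surface, if the arm or the gripper's body presses on something with over 40 N, if the wrist force passes 120 N, or if a joint passes its speed limit or range.

## Working session

There is one attempt and no reset: what is moved stays moved. The work goes in short steps, Python scripts to look and compute and a tool call to move; the robot and the scene stay as the last step left them, time stands still between calls to the robot, and variables do not carry over. Pictures are saved under pics/ and viewed, and the job is handed in when it is done.

Besides the shell and the picture viewer there is one more tool, called after "Emit:" in YAML: its name, and indented under it one key for each argument. play_rows: Moves the arm, as the interface text tells. Its arguments: {"type":"object","properties":{"commands":{"type":"array","items":{"type":"object","properties":{"dp":{"type":"array","items":{"type":"number"}},"delta_rot":{"type":"array","items":{"type":"number"}},"gripper":{"type":"number"}}}},"squeeze":{"type":"number"}},"required":["commands"]}

```bash
mkdir -p pics; ls
cat > h.py <<'E'
import numpy as np, cv2
from rig import ctrl
def shot(cam,name):
    c=ctrl.capture(cam); cv2.imwrite(f'pics/{name}.png',c['color'][:,:,::-1]); np.save(f'pics/{name}.npy',c,allow_pickle=True); return c
def world(c,us,vs,ds):
    K=np.array([[c['fx'],0,c['cx']],[0,c['fy'],c['cy']],[0,0,1.]])
    p=cv2.undistortPoints(np.stack([us,vs],-1).astype(float).reshape(-1,1,2),K,np.array(c['dist_coeffs'],float)).reshape(-1,2)
    P=np.c_[p,np.ones(len(p))]*np.asarray(ds).reshape(-1,1)
    return P@np.array(c['orientation']).T+np.array(c['origin'])
def load(n): return np.load(f'pics/{n}.npy',allow_pickle=True).item()
E
python3 - <<'E'
from h import *
for n in ['scene','top']:
    c=shot(n,n+'0'); print(n,c['origin'],np.round(c['orientation'],3).tolist(),c['fx'],c['dist_coeffs'])
print(ctrl.sense(), ctrl.nose_length)
E
```

```text
pics
scene [ 0.95296569 -0.67009272  1.08816553] [[0.872, 0.385, -0.303], [0.49, -0.695, 0.526], [-0.008, -0.607, -0.795]] 413.9123029149824 [-0.00085821  0.          0.          0.          0.        ]
top [0.49085714 0.00835578 1.18277215] [[-0.009, -0.998, 0.057], [-1.0, 0.009, -0.0], [-0.0, -0.057, -0.998]] 402.1694426145798 [-0.10212959  0.          0.          0.          0.        ]
{'t': 0.1, 'q': array([-7.03342138e+01,  7.13171797e+00,  9.46252503e+01, -1.26987718e-03,
        7.83518399e+01, -4.73553677e+00]), 'joint_velocities': array([-0.04532371, -0.00062924, -0.19202959,  0.05850868,  0.01474596,
        0.0177479 ]), 'effort': array([ 1.78920359e-04, -4.18879974e+01, -3.61095965e+01,  7.77045731e-02,
        4.61683155e-02, -6.23186179e-05]), 'ee_pos': array([ 0.26828013, -0.5914367 ,  0.22149822]), 'orientation': array([[ 4.13128926e-01, -9.10672310e-01, -6.59536900e-04],
       [-9.10670578e-01, -4.13129430e-01,  1.78098465e-03],
       [-1.89436751e-03, -1.35155426e-04, -9.99998197e-01]]), 'force': array([-0.3864245 , -0.0588289 , -0.79122093]), 'ft_torque': array([0.0521998 , 0.00642084, 0.00330216]), 'opening': 0.9963246850597202} 0.008
```

View pics/scene0.png

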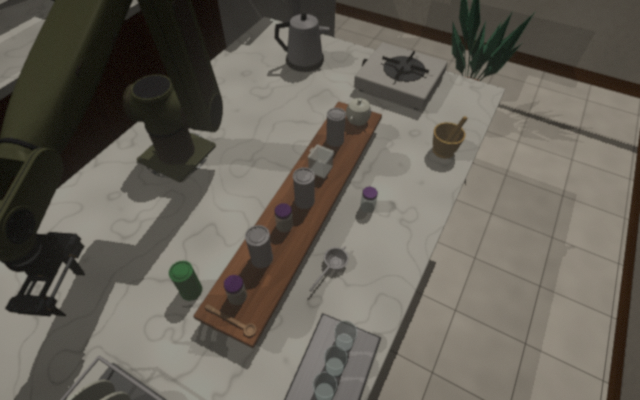

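View pics/top0.png

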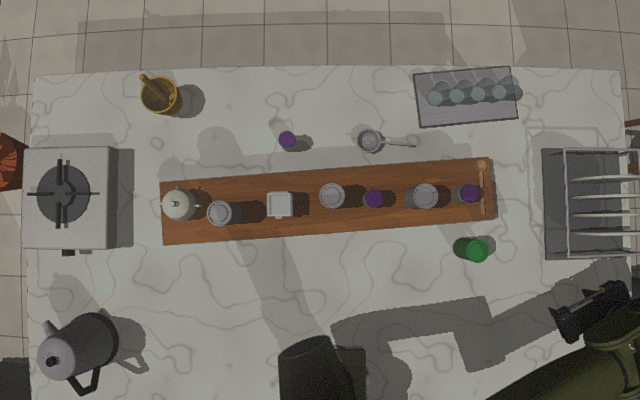

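The top view shows the tins at about (219,212), (332,195) and (425,196). The box is at (279,205), the shelf jars at (373,198) and (469,193), the bowl at (178,204) and the green look-alike at (475,250). Next I'll measure their positions from depth.

Run:
```python
from h import *
c=load('top0'); d=c['range_z']
v,u=np.mgrid[:400,:640]; W=world(c,u.ravel(),v.ravel(),d.ravel()); W[d.ravel()==0]=np.nan
W=W.reshape(400,640,3)
def rep(n,u0,v0,r,zl,zh):
    P=W[v0-r:v0+r+1,u0-r:u0+r+1].reshape(-1,3); P=P[(P[:,2]>zl)&(P[:,2]<zh)]
    (cx,cy),(w,h),a=cv2.minAreaRect(P[:,:2].astype(np.float32)) if len(P)>4 else ((0,0),(0,0),0)
    e=cv2.minEnclosingCircle(P[:,:2].astype(np.float32))
    print(n,len(P),'rect',np.round([cx,cy,w,h],4),'circ',np.round(e[0],4),round(e[1],4),'zmed',np.median(P[:,2]).round(4),P[:,2].max().round(4))
for n,u0,v0 in [('L',219,212),('M',332,195),('R',425,196)]: rep(n,u0,v0,22,.17,.2)
rep('box',279,205,22,.13,.2); rep('jar',373,198,18,.13,.2); rep('jarR',469,193,18,.13,.2); rep('bowl',178,204,28,.09,.2);rep('green',475,250,22,.07,.2)
for n,u0,v0 in [('sh1',250,190),('sh2',400,225),('cnt',300,270)]: print(n,W[v0,u0])
# shelf mask
hsv=cv2.cvtColor(c['color'],cv2.COLOR_RGB2HSV)
m=(W[:,:,2]>.062)&(W[:,:,2]<.078)&(W[:,:,0]>.3)&(W[:,:,0]<.7)&(abs(W[:,:,1])<.6)
(cx,cy),s,a=cv2.minAreaRect(W[m][:,:2].astype(np.float32)); print('shelf',cx,cy,s,a)
```

```text
L 509 rect [0.5018 0.2749 0.0609 0.0603] circ [0.5026 0.2757] 0.0316 zmed 0.1864 0.1932
M 504 rect [ 0.5428 -0.0065  0.0596  0.062 ] circ [ 0.5433 -0.0062] 0.0316 zmed 0.1864 0.1931
R 536 rect [ 0.5408 -0.2383  0.0623  0.0628] circ [ 0.5409 -0.2389] 0.0325 zmed 0.1863 0.1942
box 606 rect [0.5231 0.1317 0.0608 0.0702] circ [0.5243 0.1317] 0.0416 zmed 0.145 0.1509
jar 273 rect [ 0.5372 -0.1153  0.0463  0.046 ] circ [ 0.5379 -0.1151] 0.0243 zmed 0.1503 0.154
jarR 276 rect [ 0.5493 -0.3642  0.045   0.0449] circ [ 0.5497 -0.3653] 0.0244 zmed 0.15 0.1559
bowl 944 rect [0.5275 0.4051 0.0886 0.0883] circ [0.5259 0.4039] 0.058 zmed 0.1443 0.17
green 553 rect [ 0.3955 -0.3943  0.0611  0.0623] circ [ 0.3952 -0.3955] 0.0335 zmed 0.1155 0.1228
sh1 [0.56612405 0.21959393 0.07104939]
sh2 [ 0.46532237 -0.19548805  0.07195738]
cnt [0.33560999 0.08615881 0.00458475]
shelf 0.5437579154968262 0.0068579912185668945 (0.9461726546287537, 0.30337226390838623) 87.25206756591797
```

```bash
cat >> h.py <<'E'
from scipy.spatial.transform import Rotation as Ro
def go(p):
    s=ctrl.sense(); R=s['orientation']; Rd=np.diag([1.,-1,-1])
    print('t',s['t'],'pos',s['ee_pos'].round(4),'dp',(R.T@(np.array(p)-s['ee_pos'])*100).round(2),'rot',Ro.from_matrix(R.T@Rd).as_rotvec(degrees=True).round(2),'F',s['force'].round(2),'op',round(s['opening'],3),'q',s['q'].round(1))
E
python3 -c "
from h import *
go([.502,.275,.28])"
```

```text
t 0.1 pos [ 0.2683 -0.5914  0.2215] dp [-69.26 -57.08  -5.71] rot [ -0.07   0.09 -65.6 ] F [-0.39 -0.06 -0.79] op 0.996 q [-70.3   7.1  94.6  -0.   78.4  -4.7]
```

Emit:
play_rows:
  commands:
    - {"dp": [-1, -1, -5.7], "delta_rot": [0, 0, -5], "gripper": 0}
    - {"dp": [-69.3, -57.1, -5.7], "delta_rot": [-0.07, 0.09, -65.6], "gripper": 0}
    - {"dp": [-69.3, -57.1, -5.7], "delta_rot": [-0.07, 0.09, -65.6], "gripper": 0}
    - {"dp": [-69.3, -57.1, -5.7], "delta_rot": [-0.07, 0.09, -65.6], "gripper": 0}
    - {"dp": [-69.3, -57.1, -5.7], "delta_rot": [-0.07, 0.09, -65.6], "gripper": 0}
    - {"dp": [-69.3, -57.1, -5.7], "delta_rot": [-0.07, 0.09, -65.6], "gripper": 0}
    - {"dp": [-69.3, -57.1, -5.7], "delta_rot": [-0.07, 0.09, -65.6], "gripper": 0}
    - {"dp": [-69.3, -57.1, -5.7], "delta_rot": [-0.07, 0.09, -65.6], "gripper": 0}
    - {"dp": [-69.3, -57.1, -5.7], "delta_rot": [-0.07, 0.09, -65.6], "gripper": 0}
    - {"dp": [-69.3, -57.1, -5.7], "delta_rot": [-0.07, 0.09, -65.6], "gripper": 0}
    - {"dp": [-69.3, -57.1, -5.7], "delta_rot": [-0.07, 0.09, -65.6], "gripper": 0}
    - {"dp": [-69.3, -57.1, -5.7], "delta_rot": [-0.07, 0.09, -65.6], "gripper": 0}
  squeeze: 30

```text
t: 1.3
ee_pos: [0.415, -0.0475, 0.2762]
orientation: [[1.0, -0.0, 0.001], [-0.0, -1.0, -0.002], [0.001, 0.002, -1.0]]
force: [0.9, -0.4, 0.9]
opening: 1.0
```

```bash
python3 -c "
from h import *
go([.502,.275,.28])"
```

```text
t 1.3 pos [ 0.415  -0.0475  0.2762] dp [  8.69 -32.25  -0.43] rot [ 0.11 -0.06 -0.02] F [ 0.86 -0.39  0.91] op 1.0 q [-1.380e+01 -2.580e+01  1.184e+02 -1.000e-01  8.730e+01 -1.380e+01]
```

Emit:
play_rows:
  commands:
    - {"dp": [8.7, -32, 0], "delta_rot": [0, 0, 0], "gripper": 0}
    - {"dp": [8.7, -32, 0], "delta_rot": [0, 0, 0], "gripper": 0}
    - {"dp": [8.7, -32, 0], "delta_rot": [0, 0, 0], "gripper": 0}
    - {"dp": [8.7, -32, 0], "delta_rot": [0, 0, 0], "gripper": 0}
    - {"dp": [8.7, -32, 0], "delta_rot": [0, 0, 0], "gripper": 0}
    - {"dp": [8.7, -32, 0], "delta_rot": [0, 0, 0], "gripper": 0}
    - {"dp": [8.7, -32, 0], "delta_rot": [0, 0, 0], "gripper": 0}
    - {"dp": [8.7, -32, 0], "delta_rot": [0, 0, 0], "gripper": 0}
    - {"dp": [8.7, -32, 0], "delta_rot": [0, 0, 0], "gripper": 0}
    - {"dp": [8.7, -32, 0], "delta_rot": [0, 0, 0], "gripper": 0}

```text
t: 2.3
ee_pos: [0.5019, 0.2696, 0.2756]
orientation: [[1.0, -0.001, 0.0], [-0.001, -1.0, -0.002], [0.0, 0.002, -1.0]]
force: [-0.6, -0.3, 0.1]
opening: 1.002
```

Run:
```python
from h import *
go([.502,.275,.28])
c=shot('wrist','w0');print(c['origin'],np.round(c['orientation'],3).tolist());shot('scene','s1')
print(ctrl.sense()['force'])
```

```text
t 2.3 pos [0.5019 0.2696 0.2756] dp [ 0.01 -0.54 -0.44] rot [ 0.14 -0.   -0.05] F [-0.58 -0.3   0.14] op 1.002 q [ 2.290e+01 -4.600e+00  1.014e+02 -1.000e-01  8.330e+01  2.300e+01]
[0.5023623  0.33490351 0.4362744 ] [[1.0, -0.0, -0.0], [-0.0, -0.971, -0.238], [-0.0, 0.238, -0.971]]
[ 0.10379343 -0.4630054   0.33032324]
```

View pics/w0.png

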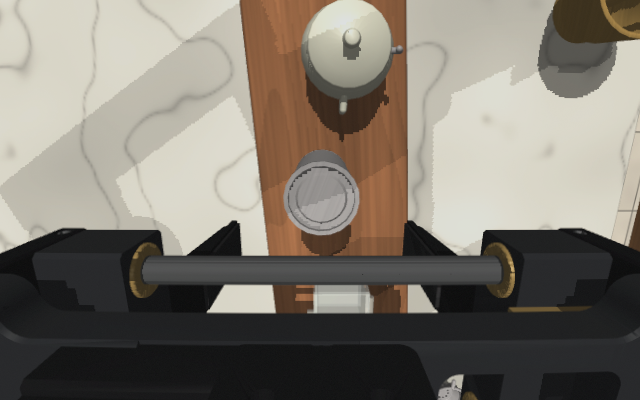

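The wrist view shows the left tin's rim centred near (321,199), between the fingers at columns 225 and 420, with the bowl above it at (347,48). I'll cross-check the rim position from this view.

```bash
cat >> h.py <<'E'
def rim(c,x,y,zl=.18,zh=.196,r=.045):
    d=c['range_z']; v,u=np.mgrid[:400,:640]; W=world(c,u.ravel(),v.ravel(),d.ravel())
    k=(d.ravel()>0)&(W[:,2]>zl)&(W[:,2]<zh)&(np.hypot(W[:,0]-x,W[:,1]-y)<r); P=W[k]
    if len(P)<10: print('none',len(P)); return
    e=cv2.minEnclosingCircle(P[:,:2].astype(np.float32)); print('rim',len(P),P[:,:2].min(0).round(4),P[:,:2].max(0).round(4),'circ',np.round(e[0],4),round(e[1],4),'z',np.median(P[:,2]).round(4))
E
python3 - <<'E'
from h import *
rim(load('w0'),.502,.275); rim(load('s1'),.502,.275); rim(load('scene0'),.502,.275); rim(load('scene0'),.543,-.006); rim(load('scene0'),.541,-.239)
E
```

```text
rim 4408 [0.4701 0.2422] [0.5326 0.305 ] circ [0.5016 0.2735] 0.0319 z 0.185
rim 216 [0.4695 0.2387] [0.5322 0.3024] circ [0.5016 0.2703] 0.0336 z 0.1839
rim 214 [0.4699 0.2375] [0.5327 0.3013] circ [0.5003 0.2713] 0.0344 z 0.1844
rim 302 [ 0.511  -0.0419] [0.5742 0.0222] circ [ 0.5405 -0.011 ] 0.0339 z 0.1848
rim 413 [ 0.5059 -0.2765] [ 0.5699 -0.2108] circ [ 0.5388 -0.2436] 0.0333 z 0.1845
```

Emit:
play_rows:
  commands:
    - {"dp": [0, -0.3, 1], "delta_rot": [0.1, 0, 0], "gripper": 0}
    - {"dp": [0, -0.3, 4], "delta_rot": [0.1, 0, 0], "gripper": 0}
    - {"dp": [0, -0.3, 7], "delta_rot": [0.1, 0, 0], "gripper": 0}
    - {"dp": [0, -0.3, 9], "delta_rot": [0.1, 0, 0], "gripper": 0}
    - {"dp": [0, -0.3, 11], "delta_rot": [0.1, 0, 0], "gripper": 0}
    - {"dp": [0, -0.3, 12], "delta_rot": [0.1, 0, 0], "gripper": 0}
    - {"dp": [0, -0.3, 12.6], "delta_rot": [0.1, 0, 0], "gripper": 0}
    - {"dp": [0, -0.3, 12.6], "delta_rot": [0.1, 0, 0], "gripper": 0}
    - {"dp": [0, -0.3, 12.6], "delta_rot": [0.1, 0, 0], "gripper": 0}

```text
t: 3.3
ee_pos: [0.5029, 0.2734, 0.1509]
orientation: [[1.0, -0.0, 0.002], [-0.0, -1.0, 0.001], [0.002, -0.001, -1.0]]
force: [0.5, -0.5, -0.0]
opening: 1.0
```

Run:
```python
from h import *
go([.5015,.273,.149])
shot('wrist','w1');shot('scene','s2')
```

```text
t 3.3 pos [0.5029 0.2734 0.1509] dp [-0.14  0.04  0.19] rot [-0.04 -0.12 -0.01] F [ 0.46 -0.54 -0.02] op 1.0 q [ 23.2   0.5 108.6  -0.   70.8  23.2]
```

View pics/w1.png

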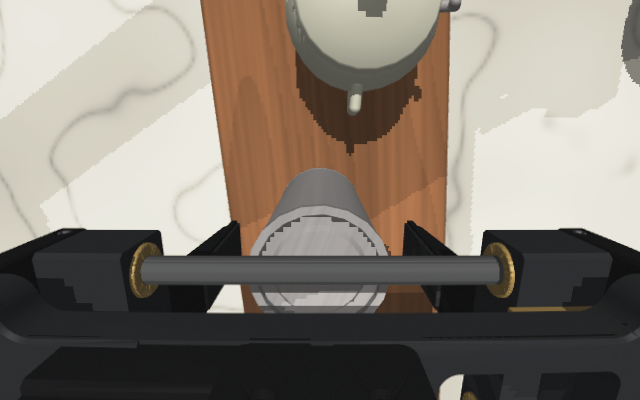

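View pics/s2.png

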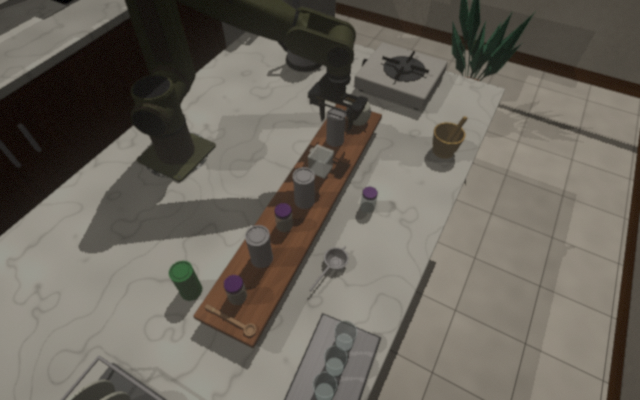

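The tin's rim spans columns 250–388, so it sits midway between the fingers. Now I'll close on it.

Emit:
play_rows:
  commands:
    - {"dp": [-0.1, 0, 0], "delta_rot": [0, 0, 0], "gripper": 0.2}
    - {"dp": [-0.1, 0, 0], "delta_rot": [0, 0, 0], "gripper": 0.4}
    - {"dp": [-0.1, 0, 0], "delta_rot": [0, 0, 0], "gripper": 1}
    - {"dp": [-0.1, 0, 0], "delta_rot": [0, 0, 0], "gripper": 1}
    - {"dp": [-0.1, 0, 0], "delta_rot": [0, 0, 0], "gripper": 1}
    - {"dp": [-0.1, 0, 0], "delta_rot": [0, 0, 0], "gripper": 1}
    - {"dp": [-0.1, 0, 0], "delta_rot": [0, 0, 0], "gripper": 1}
    - {"dp": [-0.1, 0, 0], "delta_rot": [0, 0, 0], "gripper": 1}
  squeeze: 30

```text
t: 4.2
ee_pos: [0.5013, 0.2733, 0.15]
orientation: [[1.0, -0.0, 0.001], [-0.0, -1.0, 0.0], [0.001, -0.0, -1.0]]
force: [0.8, 0.5, 1.1]
opening: 0.651
```

Run:
```python
from h import *
go([.5015,.273,.19])
```

```text
t 4.2 pos [0.5013 0.2733 0.15  ] dp [ 0.02  0.03 -4.  ] rot [-0.   -0.04 -0.  ] F [0.82 0.52 1.08] op 0.651 q [ 23.2   0.4 108.8  -0.   70.8  23.2]
```

Emit:
play_rows:
  commands:
    - {"dp": [0, 0, -0.4], "delta_rot": [0, 0, 0], "gripper": 1}
    - {"dp": [0, 0, -0.9], "delta_rot": [0, 0, 0], "gripper": 1}
    - {"dp": [0, 0, -1.5], "delta_rot": [0, 0, 0], "gripper": 1}
    - {"dp": [0, 0, -2], "delta_rot": [0, 0, 0], "gripper": 1}
    - {"dp": [0, 0, -2.2], "delta_rot": [0, 0, 0], "gripper": 1}
    - {"dp": [0, 0, -2.2], "delta_rot": [0, 0, 0], "gripper": 1}
    - {"dp": [0, 0, -2.2], "delta_rot": [0, 0, 0], "gripper": 1}
    - {"dp": [0, 0, -2.2], "delta_rot": [0, 0, 0], "gripper": 1}
    - {"dp": [0, 0, -2.2], "delta_rot": [0, 0, 0], "gripper": 1}
    - {"dp": [0, 0, -2.2], "delta_rot": [0, 0, 0], "gripper": 1}

```text
t: 5.2
ee_pos: [0.5012, 0.2732, 0.1717]
orientation: [[1.0, -0.0, 0.0], [-0.0, -1.0, -0.0], [0.0, 0.0, -1.0]]
force: [-0.8, -0.4, -2.0]
opening: 0.648
```

```bash
cat >> h.py <<'E'
def weigh(n=10):
    F=[];E=[]
    for i in range(n):
        ctrl.capture('wrist'); s=ctrl.sense(); F.append(np.r_[s['force'],s['ft_torque']]); E.append(s['effort'][1:3])
    F=np.array(F); print('F',F.mean(0).round(3),'sd',F.std(0).round(3),'eff',np.mean(E,0).round(3),np.std(E,0).round(3),'q',s['q'][1:3].round(2),'t',s['t'],'z',s['ee_pos'])
E
python3 - <<'E'
from h import *
go([.5015,.273,.15]); weigh(); shot('scene','s3')
E
```

```text
t 5.2 pos [0.5012 0.2732 0.1717] dp [0.03 0.02 2.17] rot [ 0.01 -0.01 -0.01] F [-0.78 -0.44 -2.04] op 0.648 q [ 23.2  -0.7 107.7  -0.   73.   23.2]
F [ 7.200e-02  6.500e-02 -1.273e+00 -1.900e-02 -1.020e-01 -1.000e-03] sd [0.443 0.461 0.56  0.032 0.034 0.024] eff [-35.108 -35.704] [0.005 0.008] q [ -0.74 107.7 ] t 5.7 z [0.5012707  0.27328198 0.17194258]
```

View pics/s3.png

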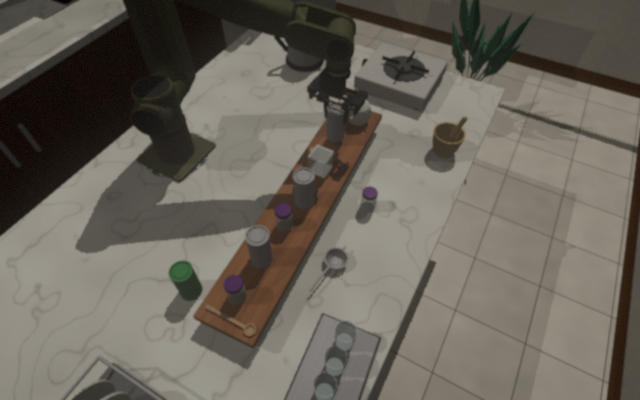

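The reading is about 1.3 N, so this tin is light. I'll set it back slowly.

Emit:
play_rows:
  commands:
    - {"dp": [0, 0, 0.5], "delta_rot": [0, 0, 0], "gripper": 1}
    - {"dp": [0, 0, 1], "delta_rot": [0, 0, 0], "gripper": 1}
    - {"dp": [0, 0, 1.5], "delta_rot": [0, 0, 0], "gripper": 1}
    - {"dp": [0, 0, 1.9], "delta_rot": [0, 0, 0], "gripper": 1}
    - {"dp": [0, 0, 2.1], "delta_rot": [0, 0, 0], "gripper": 1}
    - {"dp": [0, 0, 2.2], "delta_rot": [0, 0, 0], "gripper": 1}
    - {"dp": [0, 0, 2.2], "delta_rot": [0, 0, 0], "gripper": 1}
    - {"dp": [0, 0, 2.2], "delta_rot": [0, 0, 0], "gripper": 1}

```text
t: 6.55
ee_pos: [0.5014, 0.2733, 0.15]
orientation: [[1.0, -0.0, 0.001], [-0.0, -1.0, 0.0], [0.001, -0.0, -1.0]]
force: [0.1, 0.5, -1.0]
opening: 0.646
```

Run:
```python
from h import *
go([.5015,.273,.15]); weigh(4)
```

```text
t 6.55 pos [0.5014 0.2733 0.15  ] dp [0.01 0.03 0.  ] rot [-0.01 -0.06 -0.  ] F [ 0.07  0.52 -0.97] op 0.646 q [ 23.2   0.4 108.8  -0.   70.8  23.2]
F [-0.058  0.054 -0.977 -0.016 -0.072  0.012] sd [0.299 0.288 0.433 0.017 0.009 0.009] eff [-35.486 -35.17 ] [0.006 0.004] q [  0.39 108.78] t 6.75 z [0.50131525 0.27330244 0.1499895 ]
```

Emit:
play_rows:
  commands:
    - {"dp": [0, 0, 0.1], "delta_rot": [0, 0, 0], "gripper": 1}
    - {"dp": [0, 0, 0.15], "delta_rot": [0, 0, 0], "gripper": 1}
    - {"dp": [0, 0, 0.15], "delta_rot": [0, 0, 0], "gripper": 1}

```text
t: 7.05
ee_pos: [0.5014, 0.2734, 0.1499]
orientation: [[1.0, 0.0, 0.001], [0.0, -1.0, 0.0], [0.001, -0.0, -1.0]]
force: [-2.9, -1.7, 5.8]
opening: 0.649
```

Run:
```python
from h import *
weigh(4)
```

```text
F [-2.188 -1.228  5.256 -0.262  0.665  0.025] sd [0.433 0.256 0.712 0.023 0.023 0.021] eff [-32.223 -33.128] [0.008 0.001] q [  0.41 108.77] t 7.25 z [0.50141792 0.27335733 0.14991743]
```

Emit:
play_rows:
  commands:
    - {"dp": [0, 0, -0.05], "delta_rot": [0, 0, 0], "gripper": 0.34}
    - {"dp": [0, 0, -0.05], "delta_rot": [0, 0, 0], "gripper": 0.3}
    - {"dp": [0, 0, -0.05], "delta_rot": [0, 0, 0], "gripper": 0.15}
    - {"dp": [0, 0, -0.05], "delta_rot": [0, 0, 0], "gripper": 0}
    - {"dp": [0, 0, -0.05], "delta_rot": [0, 0, 0], "gripper": 0}
    - {"dp": [0, 0, -0.05], "delta_rot": [0, 0, 0], "gripper": 0}
    - {"dp": [0, 0, -0.05], "delta_rot": [0, 0, 0], "gripper": 0}

```text
t: 7.95
ee_pos: [0.5013, 0.2733, 0.1488]
orientation: [[1.0, -0.0, 0.001], [-0.0, -1.0, -0.0], [0.001, 0.0, -1.0]]
force: [0.1, 0.0, 0.6]
opening: 0.994
```

Run:
```python
from h import *
go([.5015,.273,.172])
```

```text
t 7.95 pos [0.5013 0.2733 0.1488] dp [ 0.03  0.03 -2.32] rot [ 0.   -0.03 -0.  ] F [0.1  0.01 0.58] op 0.994 q [ 23.2   0.5 108.8  -0.   70.7  23.2]
```

Next I'll rise to the weighing height for an unloaded baseline, then go clear.

Emit:
play_rows:
  commands:
    - {"dp": [0, 0, -1], "delta_rot": [0, 0, 0], "gripper": 0}
    - {"dp": [0, 0, -2.3], "delta_rot": [0, 0, 0], "gripper": 0}
    - {"dp": [0, 0, -2.3], "delta_rot": [0, 0, 0], "gripper": 0}
    - {"dp": [0, 0, -2.3], "delta_rot": [0, 0, 0], "gripper": 0}

```text
t: 8.35
ee_pos: [0.5019, 0.2735, 0.1732]
orientation: [[1.0, -0.0, 0.003], [-0.0, -1.0, 0.001], [0.003, -0.001, -1.0]]
force: [-0.5, -0.5, 0.8]
opening: 1.001
```

Run:
```python
from h import *
weigh(10); go([.502,.273,.285])
```

```text
F [-0.306 -0.026 -0.133 -0.022 -0.077  0.024] sd [0.634 0.364 0.392 0.027 0.034 0.023] eff [-34.564 -35.137] [0.176 0.203] q [ -0.72 107.71] t 8.85 z [0.5011808  0.27323529 0.17172581]
t 8.85 pos [0.5012 0.2732 0.1717] dp [  0.09   0.03 -11.33] rot [ 0.01 -0.02 -0.  ] F [ 0.26 -0.25  0.07] op 1.003 q [ 23.2  -0.7 107.7  -0.   73.   23.2]
```

Emit:
play_rows:
  commands:
    - {"dp": [0, 0, -4], "delta_rot": [0, 0, 0], "gripper": 0}
    - {"dp": [0, 0, -7.5], "delta_rot": [0, 0, 0], "gripper": 0}
    - {"dp": [0.5, 4, -9], "delta_rot": [0, 0, 0], "gripper": 0}
    - {"dp": [1.1, 8, -9], "delta_rot": [0, 0, 0], "gripper": 0}
    - {"dp": [1.7, 12, -9], "delta_rot": [0, 0, 0], "gripper": 0}
    - {"dp": [2.5, 17, -9], "delta_rot": [0, 0, 0], "gripper": 0}
    - {"dp": [3.2, 21, -9], "delta_rot": [0, 0, 0], "gripper": 0}
    - {"dp": [3.8, 25, -9], "delta_rot": [0, 0, 0], "gripper": 0}
    - {"dp": [4.2, 28.1, -9], "delta_rot": [0, 0, 0], "gripper": 0}
    - {"dp": [4.2, 28.1, -9], "delta_rot": [0, 0, 0], "gripper": 0}
    - {"dp": [4.2, 28.1, -9], "delta_rot": [0, 0, 0], "gripper": 0}

```text
t: 9.95
ee_pos: [0.5431, -0.0081, 0.2618]
orientation: [[1.0, -0.002, 0.0], [-0.002, -1.0, 0.001], [0.0, -0.001, -1.0]]
force: [-0.2, -0.2, -0.6]
opening: 1.004
```

Run:
```python
from h import *
go([.543,-.008,.149]); c=shot('wrist','w2'); rim(c,.543,-.008); c=shot('top','t2'); rim(c,.502,.274); shot('scene','s4')
```

```text
t 9.95 pos [ 0.5431 -0.0081  0.2618] dp [-0.02 -0.   11.28] rot [-0.03 -0.02 -0.09] F [-0.19 -0.23 -0.56] op 1.004 q [ -6.5  -7.8 105.6   0.   82.2  -6.4]
rim 4843 [ 0.5104 -0.0387] [0.5731 0.0239] circ [ 0.5417 -0.0076] 0.0319 z 0.185
rim 499 [0.4717 0.2443] [0.5341 0.3059] circ [0.5026 0.2759] 0.0317 z 0.1865
```

View pics/s4.png

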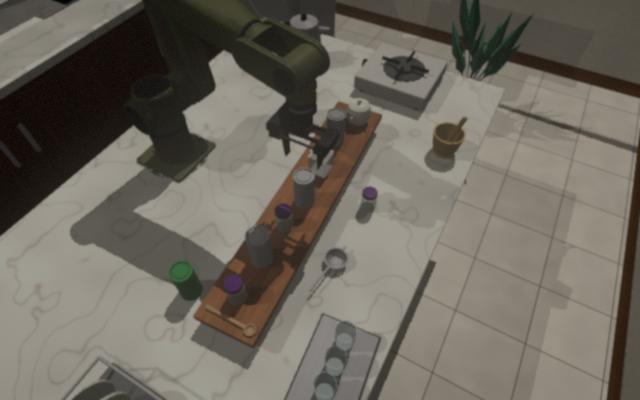

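View pics/w2.png

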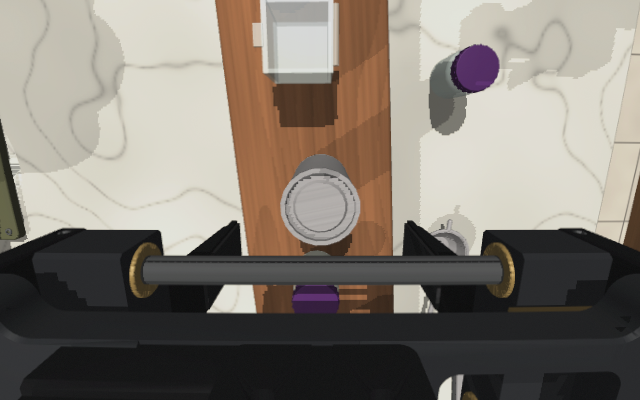

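The left tin is back within 1 mm of where it stood. The middle tin is at (0.542, −0.008), centred near (320,206) in the wrist view. Now I'll descend.

Emit:
play_rows:
  commands:
    - {"dp": [-0.1, 0, 2], "delta_rot": [0, 0, -0.1], "gripper": 0}
    - {"dp": [-0.1, 0, 5], "delta_rot": [0, 0, -0.1], "gripper": 0}
    - {"dp": [-0.1, 0, 8], "delta_rot": [0, 0, -0.1], "gripper": 0}
    - {"dp": [-0.1, 0, 10], "delta_rot": [0, 0, -0.1], "gripper": 0}
    - {"dp": [-0.1, 0, 11.2], "delta_rot": [0, 0, -0.1], "gripper": 0}
    - {"dp": [-0.1, 0, 11.2], "delta_rot": [0, 0, -0.1], "gripper": 0}
    - {"dp": [-0.1, 0, 11.2], "delta_rot": [0, 0, -0.1], "gripper": 0.2}
    - {"dp": [-0.1, 0, 11.2], "delta_rot": [0, 0, -0.1], "gripper": 1}
    - {"dp": [-0.1, 0, 11.2], "delta_rot": [0, 0, -0.1], "gripper": 1}
    - {"dp": [-0.1, 0, 11.2], "delta_rot": [0, 0, -0.1], "gripper": 1}
    - {"dp": [-0.1, 0, 11.2], "delta_rot": [0, 0, -0.1], "gripper": 1}
    - {"dp": [-0.1, 0, 11.2], "delta_rot": [0, 0, -0.1], "gripper": 1}
  squeeze: 30

```text
t: 11.3
ee_pos: [0.5423, -0.0078, 0.1506]
orientation: [[1.0, 0.002, 0.001], [0.002, -1.0, -0.0], [0.001, 0.0, -1.0]]
force: [-2.1, 0.2, 2.7]
opening: 0.648
```

Run:
```python
from h import *
go([.543,-.008,.149])
```

```text
t 11.3 pos [ 0.5423 -0.0078  0.1506] dp [0.07 0.02 0.16] rot [ 0.01 -0.05  0.09] F [-2.15  0.2   2.71] op 0.648 q [ -6.5  -3.3 112.4  -0.   70.9  -6.6]
```

Emit:
play_rows:
  commands:
    - {"dp": [0, 0, -0.4], "delta_rot": [0, 0, 0], "gripper": 1}
    - {"dp": [0, 0, -0.9], "delta_rot": [0, 0, 0], "gripper": 1}
    - {"dp": [0, 0, -1.5], "delta_rot": [0, 0, 0], "gripper": 1}
    - {"dp": [0, 0, -2], "delta_rot": [0, 0, 0], "gripper": 1}
    - {"dp": [0, 0, -2.2], "delta_rot": [0, 0, 0], "gripper": 1}
    - {"dp": [0, 0, -2.2], "delta_rot": [0, 0, 0], "gripper": 1}
    - {"dp": [0, 0, -2.2], "delta_rot": [0, 0, 0], "gripper": 1}
    - {"dp": [0, 0, -2.2], "delta_rot": [0, 0, 0], "gripper": 1}
    - {"dp": [0, 0, -2.2], "delta_rot": [0, 0, 0], "gripper": 1}
    - {"dp": [0, 0, -2.2], "delta_rot": [0, 0, 0], "gripper": 1}

```text
t: 12.3
ee_pos: [0.5421, -0.0077, 0.1718]
orientation: [[1.0, 0.002, 0.0], [0.002, -1.0, -0.0], [0.0, 0.0, -1.0]]
force: [0.2, -0.1, -5.2]
opening: 0.649
```

Run:
```python
from h import *
weigh(12); go([.5423,-.0078,.15])
```

```text
F [ 0.267 -0.098 -4.919 -0.029 -0.08  -0.01 ] sd [0.513 0.543 0.586 0.027 0.029 0.022] eff [-34.011 -37.777] [0.005 0.01 ] q [ -4.45 111.28] t 12.9 z [ 0.54223683 -0.00773036  0.17194793]
t 12.9 pos [ 0.5422 -0.0077  0.1719] dp [0.   0.01 2.19] rot [ 0.   -0.04  0.1 ] F [-0.02  0.34 -4.91] op 0.65 q [ -6.5  -4.4 111.3   0.   73.1  -6.6]
```

The middle tin weighs about 4.9 N (0.50 kg), so it is clearly the full one. I'll set it down.

Emit:
play_rows:
  commands:
    - {"dp": [0, 0, 0.5], "delta_rot": [0, 0, 0], "gripper": 1}
    - {"dp": [0, 0, 1], "delta_rot": [0, 0, 0], "gripper": 1}
    - {"dp": [0, 0, 1.5], "delta_rot": [0, 0, 0], "gripper": 1}
    - {"dp": [0, 0, 1.9], "delta_rot": [0, 0, 0], "gripper": 1}
    - {"dp": [0, 0, 2.1], "delta_rot": [0, 0, 0], "gripper": 1}
    - {"dp": [0, 0, 2.2], "delta_rot": [0, 0, 0], "gripper": 1}
    - {"dp": [0, 0, 2.25], "delta_rot": [0, 0, 0], "gripper": 1}
    - {"dp": [0, 0, 2.25], "delta_rot": [0, 0, 0], "gripper": 1}
    - {"dp": [0, 0, 2.25], "delta_rot": [0, 0, 0], "gripper": 1}

```text
t: 13.8
ee_pos: [0.5424, -0.0077, 0.1506]
orientation: [[1.0, 0.002, 0.001], [0.002, -1.0, -0.0], [0.001, 0.0, -1.0]]
force: [-5.5, 0.2, 4.6]
opening: 0.642
```

Run:
```python
from h import *
weigh(4)
```

```text
F [-5.178  0.253  4.371  0.044  1.019 -0.009] sd [0.171 0.649 0.749 0.014 0.025 0.015] eff [-29.649 -34.583] [0.003 0.   ] q [ -3.32 112.36] t 14.0 z [ 0.54239802 -0.00775483  0.15057618]
```

Emit:
play_rows:
  commands:
    - {"dp": [0, 0, -0.05], "delta_rot": [0, 0, -0.1], "gripper": 0.34}
    - {"dp": [0, 0, -0.05], "delta_rot": [0, 0, -0.1], "gripper": 0.3}
    - {"dp": [0, 0, -0.05], "delta_rot": [0, 0, -0.1], "gripper": 0.15}
    - {"dp": [0, 0, -0.05], "delta_rot": [0, 0, -0.1], "gripper": 0}
    - {"dp": [0, 0, -0.05], "delta_rot": [0, 0, -0.1], "gripper": 0}
    - {"dp": [0, 0, -0.05], "delta_rot": [0, 0, -0.1], "gripper": 0}
    - {"dp": [0, 0, -0.05], "delta_rot": [0, 0, -0.1], "gripper": 0}

```text
t: 14.7
ee_pos: [0.5423, -0.0077, 0.1499]
orientation: [[1.0, 0.003, 0.001], [0.003, -1.0, -0.0], [0.001, 0.0, -1.0]]
force: [-0.5, -0.3, -0.4]
opening: 0.991
```

Emit:
play_rows:
  commands:
    - {"dp": [0, 0, -2], "delta_rot": [0, 0, 0], "gripper": 0}
    - {"dp": [0, 0, -6], "delta_rot": [0, 0, 0], "gripper": 0}
    - {"dp": [0, 0, -9.5], "delta_rot": [0, 0, 0], "gripper": 0}
    - {"dp": [0, 4, -11.2], "delta_rot": [0, 0, 0], "gripper": 0}
    - {"dp": [-0.1, 8, -11.2], "delta_rot": [0, 0, 0], "gripper": 0}
    - {"dp": [-0.2, 13, -11.2], "delta_rot": [0, 0, 0], "gripper": 0}
    - {"dp": [-0.3, 17, -11.2], "delta_rot": [0, 0, 0], "gripper": 0}
    - {"dp": [-0.3, 21, -11.2], "delta_rot": [0, 0, 0], "gripper": 0}
    - {"dp": [-0.3, 23.3, -11.2], "delta_rot": [0, 0, 0], "gripper": 0}
    - {"dp": [-0.3, 23.3, -11.2], "delta_rot": [0, 0, 0], "gripper": 0}
    - {"dp": [-0.3, 23.3, -11.2], "delta_rot": [0, 0, 0], "gripper": 0}

```text
t: 15.8
ee_pos: [0.5399, -0.2408, 0.2617]
orientation: [[1.0, 0.002, 0.0], [0.002, -1.0, 0.001], [0.0, -0.001, -1.0]]
force: [0.9, -0.9, 0.5]
opening: 1.0
```

Run:
```python
from h import *
go([.5395,-.241,.149]); c=shot('wrist','w3'); rim(c,.5395,-.241); c=shot('top','t3'); rim(c,.502,.274);rim(c,.542,-.008)
```

```text
t 15.8 pos [ 0.5399 -0.2408  0.2617] dp [-0.04  0.03 11.27] rot [-0.04 -0.02  0.14] F [ 0.93 -0.92  0.46] op 1.0 q [-29.3  -1.5  99.7   0.   81.8 -29.4]
rim 4829 [ 0.5078 -0.2729] [ 0.5699 -0.2098] circ [ 0.5389 -0.2413] 0.0319 z 0.1851
rim 493 [0.4717 0.2448] [0.534  0.3058] circ [0.5025 0.2759] 0.0318 z 0.1865
rim 499 [ 0.5141 -0.0363] [0.574  0.0233] circ [ 0.5432 -0.0059] 0.0314 z 0.1864
```

View pics/w3.png

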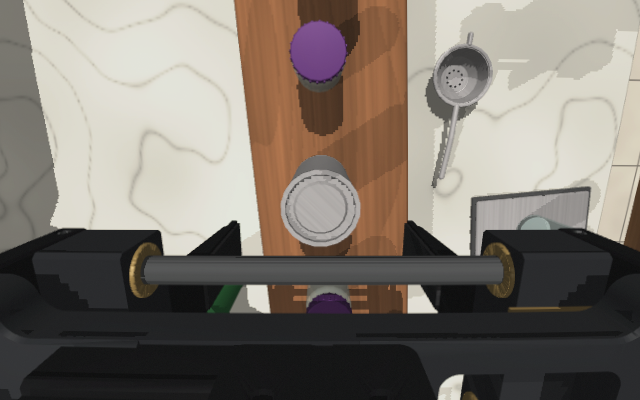

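View pics/t3.png

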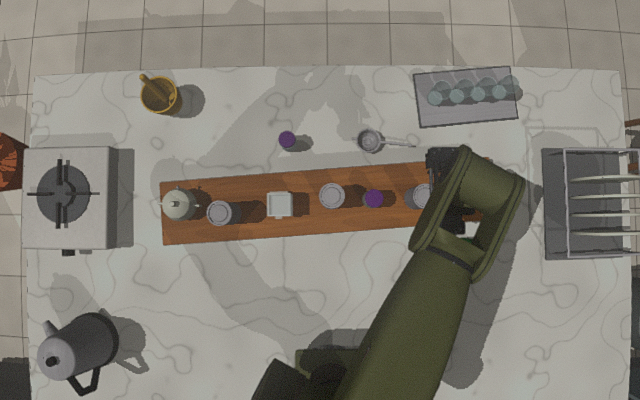

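Left and middle tins are in place. The right tin is at (0.539, −0.241), centred near (320,207) in the wrist view. Descending and closing.

Emit:
play_rows:
  commands:
    - {"dp": [-0.1, 0.05, 2], "delta_rot": [0, 0, 0.1], "gripper": 0}
    - {"dp": [-0.1, 0.05, 5], "delta_rot": [0, 0, 0.1], "gripper": 0}
    - {"dp": [-0.1, 0.05, 8], "delta_rot": [0, 0, 0.1], "gripper": 0}
    - {"dp": [-0.1, 0.05, 10], "delta_rot": [0, 0, 0.1], "gripper": 0}
    - {"dp": [-0.1, 0.05, 11.2], "delta_rot": [0, 0, 0.1], "gripper": 0}
    - {"dp": [-0.1, 0.05, 11.2], "delta_rot": [0, 0, 0.1], "gripper": 0}
    - {"dp": [-0.1, 0.05, 11.2], "delta_rot": [0, 0, 0.1], "gripper": 0.2}
    - {"dp": [-0.1, 0.05, 11.2], "delta_rot": [0, 0, 0.1], "gripper": 1}
    - {"dp": [-0.1, 0.05, 11.2], "delta_rot": [0, 0, 0.1], "gripper": 1}
    - {"dp": [-0.1, 0.05, 11.2], "delta_rot": [0, 0, 0.1], "gripper": 1}
    - {"dp": [-0.1, 0.05, 11.2], "delta_rot": [0, 0, 0.1], "gripper": 1}
    - {"dp": [-0.1, 0.05, 11.2], "delta_rot": [0, 0, 0.1], "gripper": 1}
  squeeze: 30

```text
t: 17.1
ee_pos: [0.5392, -0.2415, 0.1506]
orientation: [[1.0, 0.002, 0.001], [0.002, -1.0, -0.0], [0.001, 0.0, -1.0]]
force: [-1.2, 0.1, 2.1]
opening: 0.651
```

Emit:
play_rows:
  commands:
    - {"dp": [0, 0, -0.4], "delta_rot": [0, 0, 0], "gripper": 1}
    - {"dp": [0, 0, -0.9], "delta_rot": [0, 0, 0], "gripper": 1}
    - {"dp": [0, 0, -1.5], "delta_rot": [0, 0, 0], "gripper": 1}
    - {"dp": [0, 0, -2], "delta_rot": [0, 0, 0], "gripper": 1}
    - {"dp": [0, 0, -2.2], "delta_rot": [0, 0, 0], "gripper": 1}
    - {"dp": [0, 0, -2.2], "delta_rot": [0, 0, 0], "gripper": 1}
    - {"dp": [0, 0, -2.2], "delta_rot": [0, 0, 0], "gripper": 1}
    - {"dp": [0, 0, -2.2], "delta_rot": [0, 0, 0], "gripper": 1}
    - {"dp": [0, 0, -2.2], "delta_rot": [0, 0, 0], "gripper": 1}
    - {"dp": [0, 0, -2.2], "delta_rot": [0, 0, 0], "gripper": 1}

```text
t: 18.1
ee_pos: [0.5389, -0.2412, 0.1717]
orientation: [[1.0, 0.002, 0.0], [0.002, -1.0, 0.0], [0.0, -0.0, -1.0]]
force: [0.6, 0.5, -1.7]
opening: 0.649
```

Run:
```python
from h import *
weigh(12); go([.5395,-.241,.15])
```

```text
F [ 0.026 -0.067 -2.147 -0.019 -0.091  0.008] sd [0.434 0.368 0.616 0.033 0.025 0.034] eff [-37.796 -36.336] [0.005 0.009] q [  1.75 105.19] t 18.7 z [ 0.53903085 -0.24124586  0.17196813]
t 18.7 pos [ 0.539  -0.2412  0.172 ] dp [ 0.05 -0.02  2.2 ] rot [ 0.   -0.04  0.09] F [ 0.57 -0.13 -2.43] op 0.651 q [-29.3   1.8 105.2   0.   73.  -29.4]
```

The right tin weighs about 2.1 N, so the middle one is the heaviest. I'll set the right one down and release it.

Emit:
play_rows:
  commands:
    - {"dp": [0, 0, 0.5], "delta_rot": [0, 0, 0], "gripper": 1}
    - {"dp": [0, 0, 1], "delta_rot": [0, 0, 0], "gripper": 1}
    - {"dp": [0, 0, 1.5], "delta_rot": [0, 0, 0], "gripper": 1}
    - {"dp": [0, 0, 1.9], "delta_rot": [0, 0, 0], "gripper": 1}
    - {"dp": [0, 0, 2.1], "delta_rot": [0, 0, 0], "gripper": 1}
    - {"dp": [0, 0, 2.2], "delta_rot": [0, 0, 0], "gripper": 1}
    - {"dp": [0, 0, 2.25], "delta_rot": [0, 0, 0], "gripper": 1}
    - {"dp": [0, 0, 2.25], "delta_rot": [0, 0, 0], "gripper": 1}
    - {"dp": [0, 0, 2.25], "delta_rot": [0, 0, 0], "gripper": 1}

```text
t: 19.6
ee_pos: [0.5392, -0.2414, 0.1506]
orientation: [[1.0, 0.002, 0.001], [0.002, -1.0, -0.0], [0.001, 0.0, -1.0]]
force: [-5.0, 1.3, 5.5]
opening: 0.649
```

Run:
```python
from h import *
weigh(4)
```

```text
F [-3.415e+00  1.685e+00  5.754e+00  3.340e-01  7.240e-01  3.000e-03] sd [0.465 0.477 0.412 0.047 0.024 0.029] eff [-33.843 -33.528] [0.002 0.001] q [  2.83 106.23] t 19.8 z [ 0.53922605 -0.24137759  0.15058657]
```

Emit:
play_rows:
  commands:
    - {"dp": [0, 0, -0.05], "delta_rot": [0, 0, 0.1], "gripper": 0.34}
    - {"dp": [0, 0, -0.05], "delta_rot": [0, 0, 0.1], "gripper": 0.3}
    - {"dp": [0, 0, -0.05], "delta_rot": [0, 0, 0.1], "gripper": 0.15}
    - {"dp": [0, 0, -0.05], "delta_rot": [0, 0, 0.1], "gripper": 0}
    - {"dp": [0, 0, -0.05], "delta_rot": [0, 0, 0.1], "gripper": 0}
    - {"dp": [0, 0, -0.05], "delta_rot": [0, 0, 0.1], "gripper": 0}
    - {"dp": [0, 0, -0.05], "delta_rot": [0, 0, 0.1], "gripper": 0}

```text
t: 20.5
ee_pos: [0.5391, -0.2412, 0.1499]
orientation: [[1.0, -0.0, 0.001], [-0.0, -1.0, -0.0], [0.001, 0.0, -1.0]]
force: [0.6, -0.2, -0.4]
opening: 0.99
```

Emit:
play_rows:
  commands:
    - {"dp": [0, 0, -2], "delta_rot": [0, 0, 0], "gripper": 0}
    - {"dp": [0, 0, -6], "delta_rot": [0, 0, 0], "gripper": 0}
    - {"dp": [0, 0, -9.5], "delta_rot": [0, 0, 0], "gripper": 0}
    - {"dp": [0, -4, -11.2], "delta_rot": [0, 0, 0], "gripper": 0}
    - {"dp": [0.1, -8, -11.2], "delta_rot": [0, 0, 0], "gripper": 0}
    - {"dp": [0.2, -13, -11.2], "delta_rot": [0, 0, 0], "gripper": 0}
    - {"dp": [0.3, -17, -11.2], "delta_rot": [0, 0, 0], "gripper": 0}
    - {"dp": [0.3, -21, -11.2], "delta_rot": [0, 0, 0], "gripper": 0}
    - {"dp": [0.3, -23.3, -11.2], "delta_rot": [0, 0, 0], "gripper": 0}
    - {"dp": [0.3, -23.3, -11.2], "delta_rot": [0, 0, 0], "gripper": 0}
    - {"dp": [0.3, -23.3, -11.2], "delta_rot": [0, 0, 0], "gripper": 0}

```text
t: 21.6
ee_pos: [0.542, -0.0081, 0.262]
orientation: [[1.0, 0.001, 0.001], [0.001, -1.0, -0.001], [0.001, 0.001, -1.0]]
force: [0.7, 0.8, 1.4]
opening: 1.001
```

Run:
```python
from h import *
go([.5422,-.0076,.1505]); c=shot('wrist','w4'); rim(c,.542,-.008); c=shot('top','t4'); rim(c,.502,.274);rim(c,.54,-.24)
```

```text
t 21.6 pos [ 0.542  -0.0081  0.262 ] dp [ 1.000e-02 -6.000e-02  1.115e+01] rot [ 0.03 -0.05  0.06] F [0.71 0.76 1.42] op 1.001 q [ -6.5  -7.9 105.7  -0.   82.2  -6.6]
rim 4828 [ 0.5107 -0.0389] [0.5729 0.0242] circ [ 0.542  -0.0076] 0.032 z 0.1851
rim 496 [0.4717 0.2445] [0.534  0.3062] circ [0.5023 0.2762] 0.0318 z 0.1867
rim 513 [ 0.5094 -0.2688] [ 0.5719 -0.2071] circ [ 0.5402 -0.2385] 0.0322 z 0.1865
```

View pics/w4.png

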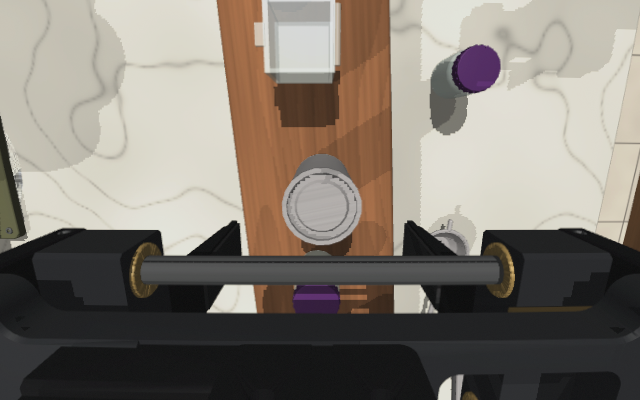

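The left and right tins are within about 1 mm of where they stood. The middle tin is centred at (321,206) between the fingers. I'll regrip it with more squeeze.

Emit:
play_rows:
  commands:
    - {"dp": [0, 0, 2], "delta_rot": [0, 0, 0], "gripper": 0}
    - {"dp": [0, 0, 5], "delta_rot": [0, 0, 0], "gripper": 0}
    - {"dp": [0, 0, 8], "delta_rot": [0, 0, 0], "gripper": 0}
    - {"dp": [0, 0, 10], "delta_rot": [0, 0, 0], "gripper": 0}
    - {"dp": [0, 0, 11.1], "delta_rot": [0, 0, 0], "gripper": 0}
    - {"dp": [0, 0, 11.1], "delta_rot": [0, 0, 0], "gripper": 0}
    - {"dp": [0, 0, 11.1], "delta_rot": [0, 0, 0], "gripper": 0.2}
    - {"dp": [0, 0, 11.1], "delta_rot": [0, 0, 0], "gripper": 1}
    - {"dp": [0, 0, 11.1], "delta_rot": [0, 0, 0], "gripper": 1}
    - {"dp": [0, 0, 11.1], "delta_rot": [0, 0, 0], "gripper": 1}
    - {"dp": [0, 0, 11.1], "delta_rot": [0, 0, 0], "gripper": 1}
    - {"dp": [0, 0, 11.1], "delta_rot": [0, 0, 0], "gripper": 1}
  squeeze: 35

```text
t: 22.9
ee_pos: [0.5423, -0.0082, 0.1516]
orientation: [[1.0, 0.0, 0.001], [0.0, -1.0, -0.0], [0.001, 0.0, -1.0]]
force: [-0.7, -0.5, 2.2]
opening: 0.646
```

Emit:
play_rows:
  commands:
    - {"dp": [0, 0, -0.4], "delta_rot": [0, 0, 0], "gripper": 1}
    - {"dp": [0, 0, -1.2], "delta_rot": [0, 0, 0], "gripper": 1}
    - {"dp": [0, 0, -2.4], "delta_rot": [0, 0, 0], "gripper": 1}
    - {"dp": [0, 0, -4], "delta_rot": [0, 0, 0], "gripper": 1}
    - {"dp": [0, 0, -5.8], "delta_rot": [0, 0, 0], "gripper": 1}
    - {"dp": [0, 0, -7.6], "delta_rot": [0, 0, 0], "gripper": 1}
    - {"dp": [0, 0, -9.4], "delta_rot": [0, 0, 0], "gripper": 1}
    - {"dp": [0, 0, -11], "delta_rot": [0, 0, 0], "gripper": 1}
    - {"dp": [0, 0, -12.2], "delta_rot": [0, 0, 0], "gripper": 1}
    - {"dp": [0, 0, -12.8], "delta_rot": [0, 0, 0], "gripper": 1}
    - {"dp": [0, 0, -13], "delta_rot": [0, 0, 0], "gripper": 1}
    - {"dp": [0, 0, -13], "delta_rot": [0, 0, 0], "gripper": 1}

```text
t: 24.1
ee_pos: [0.5418, -0.0082, 0.2806]
orientation: [[1.0, -0.0, -0.0], [-0.0, -1.0, 0.0], [-0.0, -0.0, -1.0]]
force: [0.4, 0.8, -4.3]
opening: 0.644
```

Emit:
play_rows:
  commands:
    - {"dp": [0, 0, 0], "delta_rot": [0, 0, 0], "gripper": 1}
    - {"dp": [0, 0, 0], "delta_rot": [0, 0, 0], "gripper": 1}
    - {"dp": [0, 0, 0], "delta_rot": [0, 0, 0], "gripper": 1}
    - {"dp": [0, 0, 0], "delta_rot": [0, 0, 0], "gripper": 1}
    - {"dp": [0, 0, 0], "delta_rot": [0, 0, 0], "gripper": 1}

```text
t: 24.6
ee_pos: [0.542, -0.0082, 0.2808]
orientation: [[1.0, -0.0, 0.0], [-0.0, -1.0, -0.0], [0.0, 0.0, -1.0]]
force: [-0.4, 0.3, -4.9]
opening: 0.648
```

Run:
```python
from h import *
go([.5422,-.0076,.28]); weigh(8); c=shot('scene','s5'); rim(c,.542,-.008,.25,.35); c=shot('top','t5'); rim(c,.502,.274);rim(c,.54,-.24); c=shot('wrist','w5'); go([.5422,-.0076,.28]);print(ctrl.sense()['joint_velocities'].round(2))
```

```text
t 24.6 pos [ 0.542  -0.0082  0.2808] dp [ 0.02 -0.06  0.08] rot [ 0.   -0.02 -0.  ] F [-0.4   0.25 -4.92] op 0.648 q [ -6.5  -8.4 104.4   0.   84.   -6.5]
F [ 6.000e-03  4.010e-01 -4.872e+00 -2.100e-02 -1.010e-01 -2.000e-03] sd [0.409 0.355 0.365 0.033 0.022 0.027] eff [-32.684 -39.801] [0.016 0.018] q [ -8.41 104.35] t 25.0 z [ 0.54199981 -0.00825309  0.28097218]
rim 698 [ 0.4998 -0.0441] [0.5844 0.0209] circ [ 0.5419 -0.0138] 0.0432 z 0.3059
rim 494 [0.4717 0.2446] [0.5341 0.3066] circ [0.5025 0.2757] 0.0318 z 0.1865
rim 516 [ 0.5093 -0.2695] [ 0.5719 -0.2061] circ [ 0.5416 -0.2384] 0.0328 z 0.1864
t 25.15 pos [ 0.542  -0.0082  0.281 ] dp [ 0.02 -0.06  0.1 ] rot [ 0.   -0.04 -0.  ] F [ 0.12  0.01 -4.97] op 0.651 q [ -6.5  -8.4 104.4   0.   84.   -6.5]
[ 0.03 -0.05 -0.09 -0.03  0.08  0.07]
```

View pics/s5.png

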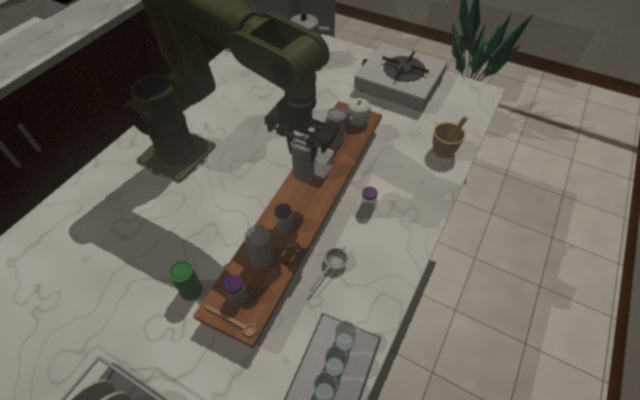

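View pics/w5.png

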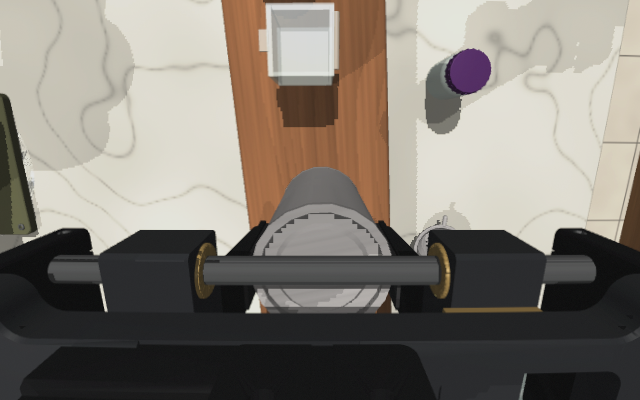

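The scene view shows the middle tin held up at about (305,150) with the other two standing. The wrist view shows it upright between the pads, centred near (322,255). It rose 129 mm, and the arm is still. Handing in.

```bash
python3 -c "
from h import *
ctrl.close_job(); s=ctrl.sense(); print(s['t'],s['ee_pos'],s['force'],s['opening'])"
```

```text
the job is handed in; nothing more can be done
the job is handed in; nothing more can be done
```

I lifted the three tins in order from left to right and set each one back upright. The middle tin is the heaviest, and I handed the job in while holding it up.

- **Weights:** the left tin read about 1.3 N, the middle about 4.9 N and the right about 2.1 N. With the gripper empty, the reading was about −0.1 N.
- **Held tin:** it was lifted 129 mm above the shelf (tool height 0.152 to 0.281 m). It is upright and still, with the grip force set to 35 N. The last force reading was 4.97 N, which matches the first weighing.
- **Other tins:** the left and right tins stand upright within about 1 mm of where they started, measured in the top view. In the last pictures the jars, box, bowl, spoon, strainer and green look-alike look undisturbed, though I only checked those by eye.
- **Time:** the clock read about 25 s when I handed it in, out of the 72 s allowed.

**Checks that disagreed:**
- The top and scene cameras differ by up to 5 mm in y on the tin positions. The wrist view fell between them, so I used it for the grasps.
- After I first lowered the left tin, the force reading showed it still hanging. I lowered it another 1.5 mm before letting go.

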